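Wipe the offcuts off the trimming deck

ROBOT

A 7-joint arm with a two-finger parallel gripper is mounted at the origin on the work surface. World frame = base frame: x ahead of the robot, y to its left, z up, the work surface at z = 0. Lengths are in m, angles in rad, forces in N, time in s.
With the tool pointing down it reaches from about 0.35 to 0.9 m from the base axis. Payload 8.1 kg.
Tool frame: the origin (TCP) lies at the very end of the fingers, on their centre line; the grasp point (between the pads) lies 19 mm behind it; z points along the fingers, y is the line along which they close (so a half turn about z gives the same grasp; the last joint's range is limited). The gripper opens to 92 mm and grips with 3 to 60 N. Pads are 19 mm wide; open, the fingers measure 130 mm over their backs; the gripper's body (75 mm by 190 mm) begins 47 mm behind the grasp point.
Start: joints at [-1.278, 0.434, 0.025, 1.573, -0.012, 1.134, -0.075], TCP at [0.241, 0.577, 0.227] pointing down, gripper open.
Joint ranges: [-2.62, 2.62], [-0.44, 2.09], [-1.27, 1.32], [0.08, 2.57], [-1.32, 4.46], [0.12, 2], [-2.74, 2.74]. Speed limits (rad/s): [2.22, 2.22, 3.01, 3.01, 3.14, 3.14, 3.14].

INTERFACE

Orientations are given as a rotation vector (axis times angle).
In Python, from cell import arm gives the robot as it stands.
- The arm moves only by the tool carry_out, never from a script. Its argument "commands" is a list of rows, each a list of 7 numbers: the opening, from 0 (shut) to 1 (fully open), then the shift along the tool's x, y, z each as a share of 0.025 m, from -1 to 1, then the turn, a rotation vector about the tool's x, y, z each as a share of 0.1 rad, from -1 to 1. A call has 1 to 8 rows; each row shifts and turns the commanded pose from where the row before left it, along the tool's axes as they then stand; what a row does not reach is not made up. A row lasts 1/10 s, in which the tool goes at most 50 mm and 8.59 degrees, less where a joint would pass 70% of its speed; a pose out of reach is approached as far as the arm can. A call with a number of a shift or a turn outside -1 to 1 is refused whole. A call with a gripper value outside its range is refused whole. The fingers move at their own pace and stop on an object; "squeeze" is the grip in N (left out, the last holds). Time passes only in rows, so rows that do not move let the fingers close. It gives the time, the measured TCP pose, the force, the opening and the grip force at its end, in the units of the state.
- arm.observe(): the state, without advancing time (a new reading comes with each control period).
- arm.get_image(name): name is "side" or "top"; returns a dict with "pixels" (400x640x3 uint8, red, green, blue), "range_z" (400x640 float32, m along the optical axis (not along the pixel's ray), 0 where there is no reading), "mtx" (3x3 intrinsics, pixels), "R" (3x3) and "t" (3): a world point X has camera coordinates R X + t. Camera axes: x right, y down, z forward; pixel columns grow to the right and rows downward; lengths in m; the calibration is good to about 2 mm. A picture is of the moment at which its call begins.
- arm.sign_off(): hands the job in; it is judged then, once.
The state is a dict: "clock": time; "joints": joint angles; "dq": joint speeds; "joint_efforts": joint torques, N m; "position": TCP position; "ee_rot": TCP orientation; "force": force on the tool from outside, world axes, zero at the start; "ft_torque": the same for the moment, N m; "width": opening from 0.0 (shut) to 1.0 (fully open); "gripper_force": force on a finger pad.
Only numpy, scipy, OpenCV 4.12 (cv2) and the standard library are available. Lean on these libraries where they do the work, as an engineer would, in place of code of your own. Each camera call takes 0.05 s, during which the arm holds its last target. There are 200 camera calls.

TASK

Clear the trimming deck: take the one scraper of the three that just fits between the deck's rails, set it flat on the deck behind the green offcuts (at the closed end), and wipe all of them over the open end into the catch pan, without the gripper touching the offcuts. Then stand the scraper upright on its sole in the middle of the black rubber mat and let go of it. Leave the other scrapers and everything else on the table where they are.

Things in the scene. Friction and masses are not known exactly. Their poses are not given: they have to be found in the camera images.
- deck: Fixed aluminium trimming deck. Origin: on the table under its middle, z up. Flat surface 45 above the table, a channel along own y from the open end (y -120) to the closed end (y +120), 110 wide between the side rails (x -55 to +55). Rails and end wall: 6 thick, 12 above the surface. A catch pan follows the open end. Sizes in mm.
- deck_edge (a point): Middle of the deck's open edge, on its surface, where the offcuts fall into the pan; axes as the deck's, pan towards -y. Sizes in mm.
- pan (a point): Middle of the catch pan's floor, 6 above the table; axes as the deck's. Open on top, inside 110 (x) x 100 (y), walls 57 above the table. Sizes in mm.
- scraper_narrow: Scraper: white plastic block 36 (own x) x 76 (own y) x 26 high, standing on its flat sole, with an upright wooden grip 24 (x) x 60 (y) on its middle, 26 to 71 above the sole. Origin: centre of the sole. The narrowest of three; too narrow to clear the channel. Leave it. Sizes in mm.
- scraper_medium: Scraper: white plastic block 36 (own x) x 100 (own y) x 26 high, standing on its flat sole, with an upright wooden grip 24 (x) x 60 (y) on its middle, 26 to 71 above the sole. Origin: centre of the sole. The middle of three: fits between the rails with 5 to spare each side, its own y across the channel. Sizes in mm.
- scraper_wide: Scraper: white plastic block 36 (own x) x 128 (own y) x 26 high, standing on its flat sole, with an upright wooden grip 24 (x) x 60 (y) on its middle, 26 to 71 above the sole. Origin: centre of the sole. The widest of three; does not go between the rails. Leave it. Sizes in mm.
- mat: Fixed black rubber mat on the table, 100 (own x) x 160 (own y) x 3 thick. Origin: centre of its underside. Sizes in mm.
- chip1: Loose moulding offcut of green plastic, 10 thick, 18 to 27 across, lying flat on the deck at first. Origin: about the middle of its underside. Sizes in mm.
- chip2: Loose moulding offcut of green plastic, 10 thick, 18 to 27 across, lying flat on the deck at first. Origin: about the middle of its underside. Sizes in mm.
- chip3: Loose moulding offcut of green plastic, 10 thick, 18 to 27 across, lying flat on the deck at first. Origin: about the middle of its underside. Sizes in mm.
- chip4: Loose moulding offcut of green plastic, 10 thick, 18 to 27 across, lying flat on the deck at first. Origin: about the middle of its underside. Sizes in mm.
- chip5: Loose moulding offcut of green plastic, 10 thick, 18 to 27 across, lying flat on the deck at first. Origin: about the middle of its underside. Sizes in mm.
- chip6: Loose moulding offcut of green plastic, 10 thick, 18 to 27 across, lying flat on the deck at first. Origin: about the middle of its underside. Sizes in mm.
- jar: Bystander: closed jar, 60 diameter, 85 high. Origin: centre of the underside. Sizes in mm.
- tape: Bystander: roll of tape lying flat, 70 outside diameter, 24 high. Origin: centre of the underside. Sizes in mm.
- cup: Bystander: empty white cup, 72 across the rim, 80 high. Origin: centre of the underside. Sizes in mm.
- carton: Bystander: flat cardboard box 70 x 110 x 40 high. Origin: centre of the underside. Sizes in mm.

How it is judged:
By the outcome, as a careful person would: the job done as asked, in the order asked, and still so for the second after the job is handed in, with the robot touching nothing.
It also fails if it takes over 53 s, if anything falls off the work surface, if the arm or the gripper's body presses on something with over 40 N, if the wrist force passes 120 N, or if a joint passes its speed limit or range.

## Working session

There is one attempt and no reset: what is moved stays moved. The work goes in short steps, Python scripts to look and compute and a tool call to move; the robot and the scene stay as the last step left them, time stands still between calls to the robot, and variables do not carry over. Pictures are saved under pics/ and viewed, at most 10 in all, crops included, and the job is handed in when it is done.

Besides the shell and the picture viewer there is one more tool, called after "Call:" as a command line: name --pt "numbers of a row" for each row, then --argument value for the rest. carry_out: Moves the arm, as the interface text tells. Shift numbers are shares of 0.025 m and turn numbers shares of 0.1 rad, none past 1 either way. Its arguments: {"type":"object","properties":{"commands":{"type":"array"},"squeeze":{"type":"number"}},"required":["commands"]}

```bash
mkdir -p pics
cat > h.py <<'E'
import numpy as np, cv2
from cell import arm
def snap(n,f):
    im=arm.get_image(n); np.savez('pics/'+f+'.npz',**im); cv2.imwrite('pics/'+f+'.png',im['pixels'][:,:,::-1]); return im
def pts(im):
    z=im['range_z']; v,u=np.mgrid[0:400,0:640]; K=im['mtx']
    c=np.stack([(u-K[0,2])/K[0,0]*z,(v-K[1,2])/K[1,1]*z,z],-1)
    return (c-im['t'])@im['R']
E
python3 - <<'E'
from h import *
for n in('top','side'):
    im=snap(n,n+'0'); print(n,im['mtx'],im['R'],im['t'])
s=arm.observe();print(s)
E
```

```text
top [[439.04004779   0.         318.6602366 ]
 [  0.         439.04004779 198.05306153]
 [  0.           0.           1.        ]] [[ 0.01365315 -0.99989714  0.00439425]
 [-0.99495567 -0.01402221 -0.09933071]
 [ 0.09938211 -0.0030159  -0.99504477]] [-0.00756051  0.50592496  0.99590987]
side [[401.94768722   0.         325.14520612]
 [  0.         401.94768722 202.17597568]
 [  0.           0.           1.        ]] [[ 0.78279563 -0.62221288 -0.00906285]
 [-0.39417201 -0.48452648 -0.78093695]
 [ 0.48151784  0.61488635 -0.62454411]] [-0.39235146  0.23816159  1.02133799]
{'clock': 0.1, 'joints': array([-1.27754521,  0.43512698,  0.02495705,  1.57399034, -0.01159529,
        1.13402315, -0.07511592]), 'dq': array([-1.46172440e-03, -1.63774289e-03,  1.69826552e-03, -2.96199116e-03,
       -3.74040242e-06,  1.62309604e-03, -1.24012105e-04]), 'joint_efforts': array([ 4.00376797e-03, -6.69122815e+01,  9.88434814e-01, -3.15147972e+01,
       -6.05082745e-02,  3.74116504e-02,  9.82210486e-05]), 'position': array([0.2408603 , 0.57622668, 0.22604572]), 'ee_rot': array([-6.17824434e-01, -3.08008654e+00,  2.19060534e-03]), 'force': array([ 0.86976509,  0.16640872, -0.56996606]), 'ft_torque': array([-0.01847787, -0.02007478, -0.04273175]), 'gripper_force': 0.0, 'width': 1.0017823715613106}
```

View pics/top0.png

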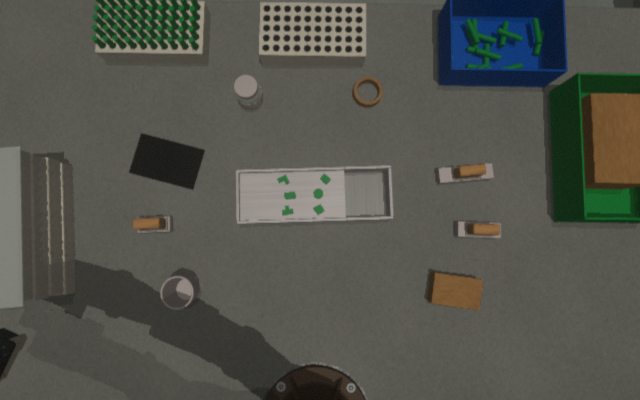

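View pics/side0.png

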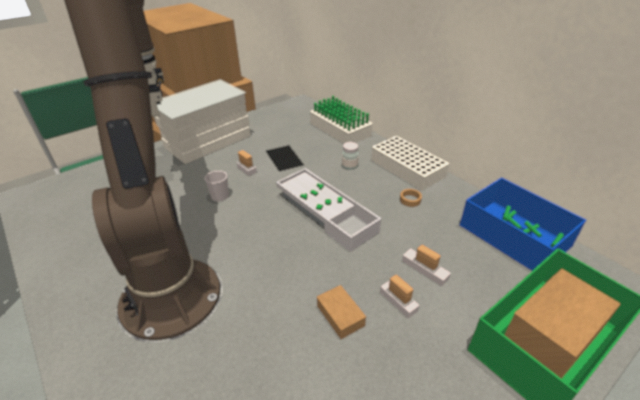

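The top view shows the deck at (237–345, 170–222) with its closed end on the left and the pan on the right. The scrapers are at (466,173), (479,229) and (152,224), and the mat is at (167,161). Next I measure sizes with the depth data.

```bash
cat > m.py <<'E'
from h import *
im=dict(np.load('pics/top0.npz')); P=pts(im); px=im['pixels'].astype(int)
def rect(m,name):
    q=P[m][:,:2].astype(np.float32)*1000
    r=cv2.minAreaRect(q); print(name,len(q),np.round(r[0],1),np.round(r[1],1),round(r[2],1),'z',np.round(np.percentile(P[m][:,2]*1000,[5,50,95]),1))
def box(u0,u1,v0,v1):
    m=np.zeros((400,640),bool); m[v0:v1,u0:u1]=1; return m
Z=P[:,:,2]
for n,b in dict(A=(430,502,155,192),B=(448,510,212,246),C=(122,182,206,240)).items():
    rect(box(*b)&(Z>.015)&(Z<.035),n+' block'); rect(box(*b)&(Z>.06),n+' grip')
rect(box(120,215,125,195)&(px.sum(2)<100),'mat')
d=box(225,400,155,235)
rect(d&(Z>.05)&(Z<.07),'rails+pan')
g=d&(px[:,:,1]>px[:,:,0]+40)
n,l,s,c=cv2.connectedComponentsWithStats(g.astype(np.uint8))
for i in range(1,n):
    if s[i,4]>8: rect(l==i,'chip')
rect(box(225,343,155,235)&(Z>.04)&(Z<.049),'surface')
E
python3 m.py; python3 -c "
import cv2
i=cv2.imread('pics/top0.png')
a=cv2.resize(i[150:240,225:405],(720,360),interpolation=2);b=cv2.resize(i[155:250,425:515],(360,380))
cv2.imwrite('pics/c1.png',a)"
```

```text
A block 496 [ 569.5 -343.4] [ 35.9 128.6] 6.1 z [21.1 26.1 30.3]
A grip 312 [ 501.2 -180.4] [ 36.7 412.2] 22.8 z [  66.    70.6 1041.3]
B block 340 [ 437.6 -371.9] [101.4  36.1] 88.6 z [21.6 26.2 30.9]
B grip 307 [ 428.2 -199.4] [ 26.6 405.7] 3.0 z [66.  70.6 73.9]
C block 223 [439.8 380.4] [36.1 75.7] 3.6 z [20.4 26.5 31.4]
C grip 313 [430.  205.6] [408.4  28.3] 86.8 z [64.9 69.9 73.6]
mat 2499 [538.  212.7] [486.2 107.6] 70.1 z [-0.9  2.2  5.4]
rails+pan 1585 [511.4  10.8] [122.4 352.7] 2.5 z [52.  55.8 59.3]
chip 44 [548.  -14.3] [18.  11.8] 47.1 z [51.8 53.8 57. ]
chip 40 [546.1  81.4] [21.3 13.3] 82.1 z [52.4 54.4 57.2]
chip 56 [463.1   1. ] [117.2  18.1] 0.3 z [52.1 54.4 58.1]
chip 50 [508.8  65.6] [11.3 21.6] 10.2 z [51.2 54.6 57.5]
chip 49 [446.3  -3.6] [82.6 17.9] 3.8 z [52.2 54.4 57. ]
chip 43 [471.7  70.5] [17.4 17.5] 45.9 z [52.5 54.7 56.7]
surface 4527 [506.5  62.8] [117.1 237.2] 2.5 z [41.7 44.5 47.5]
```

View pics/c1.png

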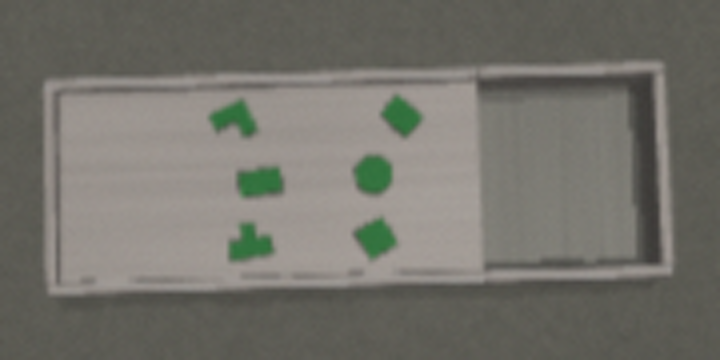

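The deck's closed end is on the left, and all chips lie in the crop at u 210–425, right of the free strip behind them. B (479,229) measures 101×36, so it is the medium scraper. I'll refine the poses and compute the moves.

```bash
cat > m2.py <<'E'
from m import *
V=im['range_z']>0
print('----')
rect(box(448,510,212,246)&V&(Z>.018)&(Z<.034),'Bblock');rect(box(448,510,212,246)&V&(Z>.064)&(Z<.08),'Bgrip')
rect(box(120,215,125,195)&V&(px.sum(2)<110)&(abs(Z)<.012),'mat')
# deck frame guess & rail centre lines
th=np.radians(2.5); o=np.array([.5092,.06075])
q=(P[:,:,:2]-o)@np.array([[np.cos(th),-np.sin(th)],[np.sin(th),np.cos(th)]])
m=box(225,345,155,235)&V&(Z>.053)&(Z<.062)
for s in(1,-1):
    k=m&(s*q[:,:,0]>.05)&(abs(q[:,:,1])<.11); a=q[k]*1000; f=np.polyfit(a[:,1],a[:,0],1); print('rail',s,len(a),f, a[:,0].min(),a[:,0].max())
k=m&(q[:,:,1]>.11)&(abs(q[:,:,0])<.045); print('end wall y',np.median(q[k][:,1]),k.sum())
g=d&V&(Z>.045)&(px[:,:,1]>px[:,:,0]+40)
n,l,s,c=cv2.connectedComponentsWithStats(g.astype(np.uint8))
for i in range(1,n):
    if s[i,4]>8: a=q[l==i]*1000; print('chip deck',a.mean(0).round(),a.max(0).round(),a.min(0).round())
E
cat > go.py <<'E'
import sys
from h import *
from scipy.spatial.transform import Rotation as Rn
def go(x,y,z,yaw):
    """yaw: world angle (deg) of tool y axis"""
    s=arm.observe(); R=Rn.from_rotvec(s['ee_rot']).as_matrix(); p=s['position']
    t=np.radians(yaw); ty=np.array([np.cos(t),np.sin(t),0]); tz=np.array([0,0,-1.]); T=np.stack([np.cross(ty,tz),ty,tz],1)
    print('t',s['clock'],'p',p.round(4),'w',round(s['width'],3),'F',s['force'].round(1),'g',s['gripper_force'],'q',s['joints'].round(2))
    d=np.array([x,y,z])-p
    print('turn/0.1',(Rn.from_matrix(R.T@T).as_rotvec()/.1).round(2),'shift/.025 now-axes',(R.T@d/.025).round(2),'after-turn axes',(T.T@d/.025).round(2))
if __name__=='__main__': go(*map(float,sys.argv[1:5]))
E
python3 m2.py | sed '1,/----/d'; python3 go.py .50 .2 .22 -1.4
```

```text
Bblock 332 [ 437.6 -371.9] [101.4  36.1] 88.6 z [22.1 26.2 30.7]
Bgrip 299 [ 437.7 -371.4] [60.7 23.9] 88.2 z [66.4 70.6 73.6]
mat 2564 [592.6 365. ] [157.6  96.6] 75.4 z [-0.9  2.2  5.3]
rail 1 260 [-1.58615286e-03  5.75468877e+01] 54.01249076301848 61.23896288434523
rail -1 250 [-1.77056116e-04 -5.81640505e+01] -61.24579730829219 -55.059368840229595
end wall y 0.12304359237311552 112
chip deck [ 35. -77.] [ 44. -68.] [ 27. -86.]
chip deck [37. 18.] [44. 30.] [30. 10.]
chip deck [  2. -60.] [ 10. -51.] [ -7. -69.]
chip deck [-0.  5.] [ 6. 15.] [-7. -5.]
chip deck [-34. -60.] [-24. -52.] [-43. -70.]
chip deck [-36.  11.] [-25.  20.] [-43.   0.]
t 0.1 p [0.2409 0.5762 0.226 ] w 1.002 F [ 0.9  0.2 -0.6] g 0.0 q [-1.28  0.44  0.02  1.57 -0.01  1.13 -0.08]
turn/0.1 [-1.000e-02  1.000e-02  1.199e+01] shift/.025 now-axes [-15.37  -9.89   0.26] after-turn axes [-14.79  10.73   0.24]
```

Call:
carry_out --pt "1 -0.9 -0.4 0 0 0 1" --pt "1 -0.9 -0.4 0 0 0 1" --pt "1 -1 -0.3 0 0 0 1" --pt "1 -1 -0.2 0 0 0 1" --pt "1 -1 -0.1 0 0 0 1" --pt "1 -1 0 0 0 0 1" --pt "1 -1 0 0 0 0 1" --pt "1 -1 0.1 0 0 0 1"

```text
clock: 0.9
position: [0.3643, 0.4169, 0.2264]
ee_rot: [-1.774, -2.593, 0.001]
force: [0.6, -0.4, -0.2]
width: 1.0
gripper_force: 0.0
```

Call:
carry_out --pt "1 -1 0.2 0 0 0 1" --pt "1 -1 0.3 0 0 0 1" --pt "1 -0.9 0.4 0 0 0 1" --pt "1 -0.9 0.5 0 0 0 1" --pt "1 -1 0 0 0 0 0" --pt "1 -1 0 0 0 0 0" --pt "1 -1 0 0 0 0 0"

```text
clock: 1.6
position: [0.4176, 0.2564, 0.2264]
ee_rot: [2.249, 2.193, -0.001]
force: [0.1, -0.3, 0.5]
width: 1.001
gripper_force: 0.0
```

```bash
python3 go.py .4376 -.3716 .14 -1.5
```

```text
t 1.6 p [0.4176 0.2564 0.2264] w 1.001 F [ 0.1 -0.3  0.5] g 0.0 q [-0.98  0.22  0.39  1.92 -0.1   1.03 -0.58]
turn/0.1 [-0.    0.01  0.01] shift/.025 now-axes [-25.09   1.44   3.47] after-turn axes [-25.09   1.46   3.46]
```

Call:
carry_out --pt "1 -1 0.2 0 0 0 0" --pt "1 -1 0.2 0 0 0 0" --pt "1 -1 0.2 0 0 0 0" --pt "1 -1 0.2 0 0 0 0" --pt "1 -1 0.2 0 0 0 0" --pt "1 -1 0.2 0 0 0 0" --pt "1 -1 0.2 0 0 0 0" --pt "1 -1 0 0 0 0 0"

```text
clock: 2.4
position: [0.448, 0.0557, 0.2266]
ee_rot: [2.249, 2.193, -0.0]
force: [0.4, 0.9, -0.4]
width: 1.002
gripper_force: 0.0
```

Call:
carry_out --pt "1 -1 0 0 0 0 0" --pt "1 -1 0 0 0 0 0" --pt "1 -1 0 0 0 0 0" --pt "1 -1 0 0 0 0 0" --pt "1 -1 0 0 0 0 0" --pt "1 -1 0 0 0 0 0" --pt "1 -1 0 0 0 0 0" --pt "1 -1 0 0 0 0 0"

```text
clock: 3.2
position: [0.4424, -0.144, 0.2266]
ee_rot: [-2.249, -2.193, 0.0]
force: [1.0, -0.2, 0.4]
width: 1.0
gripper_force: 0.0
```

Call:
carry_out --pt "1 -1 0 0.3 0 0 0" --pt "1 -1 0 0.4 0 0 0" --pt "1 -1 0 0.5 0 0 0" --pt "1 -1 0 0.5 0 0 0" --pt "1 -1 0 0.5 0 0 0" --pt "1 -1 0 0.5 0 0 0" --pt "1 -1 0 0.5 0 0 0" --pt "1 -0.6 0 0.2 0 0 0"

```text
clock: 4.0
position: [0.4369, -0.3346, 0.1404]
ee_rot: [-2.25, -2.191, 0.002]
force: [-0.2, -0.4, 0.1]
width: 1.0
gripper_force: 0.0
```

Call:
carry_out --pt "1 0 0 0 0 0 0" --pt "1 0 0 0 0 0 0"

```text
clock: 4.2
position: [0.4377, -0.3327, 0.1414]
ee_rot: [-2.249, -2.192, 0.0]
force: [0.2, 0.7, 0.4]
width: 0.998
gripper_force: 0.0
```

```bash
python3 go.py .4376 -.3716 .033 -1.5
```

```text
t 4.2 p [ 0.4377 -0.3327  0.1414] w 0.998 F [0.2 0.7 0.4] g 0.0 q [ 0.08  0.45  0.65  1.9  -0.35  0.9   0.88]
turn/0.1 [-0.01 -0.01  0.01] shift/.025 now-axes [-1.56  0.04  4.34] after-turn axes [-1.55  0.04  4.34]
```

Call:
carry_out --pt "1 -0.8 0 0 0 0 0" --pt "1 -0.75 0 0.3 0 0 0" --pt "1 0 0 0.8 0 0 0" --pt "1 0 0 0.8 0 0 0" --pt "1 0 0 0.8 0 0 0" --pt "1 0 0 0.8 0 0 0" --pt "1 0 0 0.6 0 0 0" --pt "1 0 0 0.2 0 0 0"

```text
clock: 5.0
position: [0.437, -0.3703, 0.0331]
ee_rot: [-2.246, -2.193, -0.0]
force: [-0.6, -0.5, 0.2]
width: 1.004
gripper_force: 0.0
```

Call:
carry_out --pt "0.2 0 0 0 0 0 0" --pt "0.1 0 0 0 0 0 0" --pt "0.05 0 0 0 0 0 0" --pt "0.05 0 0 0 0 0 0" --pt "0.05 0 0 0 0 0 0" --pt "0.05 0 0 0 0 0 0" --squeeze 45

```text
clock: 5.6
position: [0.4371, -0.3719, 0.0345]
ee_rot: [2.249, 2.193, 0.0]
force: [0.3, -0.5, 0.1]
width: 0.53
gripper_force: 0.0
```

```bash
python3 go.py .4376 -.3716 .20 2.55
```

```text
t 5.6 p [ 0.4371 -0.3719  0.0345] w 0.53 F [ 0.3 -0.5  0.1] g 0.0 q [ 0.24  0.63  0.54  1.92 -0.48  0.72  1.04]
turn/0.1 [ 0.   0.  -0.7] shift/.025 now-axes [ 0.01  0.02 -6.62] after-turn axes [ 0.01  0.02 -6.62]
```

Fingers are still closing.

Call:
carry_out --pt "0.05 0 0 0 0 0 0" --pt "0.05 0 0 0 0 0 0" --pt "0.05 0 0 0 0 0 0" --pt "0.05 0 0 0 0 0 0" --pt "0.05 0 0 0 0 0 0" --pt "0.05 0 0 0 0 0 0"

```text
clock: 6.2
position: [0.437, -0.3717, 0.0341]
ee_rot: [-2.249, -2.193, 0.0]
force: [-0.1, 0.4, -1.3]
width: 0.254
gripper_force: 45.0
```

Call:
carry_out --pt "0.05 0 0 -0.3 0 0 0" --pt "0.05 0 0 -0.7 0 0 0" --pt "0.05 0 0 -1 0 0 0" --pt "0.05 0 0 -1 0 0 0" --pt "0.05 0 0 -1 0 0 0" --pt "0.05 0 0 -1 0 0 0" --pt "0.05 0.3 0 -0.8 0 0 0" --pt "0.05 0.6 0 -0.4 0 0 0"

```text
clock: 7.0
position: [0.4375, -0.3509, 0.1916]
ee_rot: [2.249, 2.189, 0.0]
force: [0.8, -0.3, -2.7]
width: 0.254
gripper_force: 45.0
```

```bash
python3 go.py .5055 .1376 .19 2.55; python3 -c "
from h import *
im=snap('side','s1');cv2.imwrite('pics/s1c.png',cv2.resize(im['pixels'][150:350,300:540,::-1],(720,600),interpolation=2))"
```

```text
t 7.0 p [ 0.4375 -0.3509  0.1916] w 0.254 F [ 0.8 -0.3 -2.7] g 44.997156858444214 q [ 0.08  0.41  0.69  1.82 -0.3   1.01  0.86]
turn/0.1 [ 0.02  0.02 -0.72] shift/.025 now-axes [19.61  2.19  0.03] after-turn axes [19.4   3.59  0.07]
```

View pics/s1c.png

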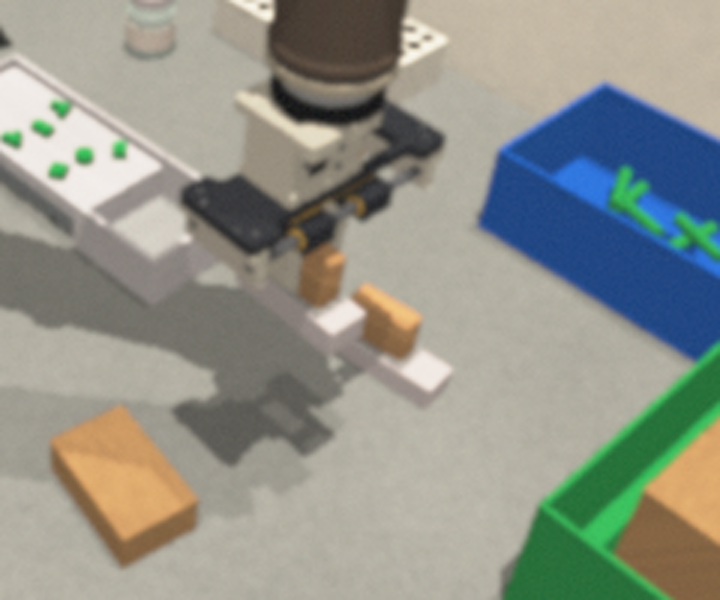

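The scraper is held level and the other scrapers are undisturbed. Its own y has to lie across the channel, so I turn it by 94° on the way over.

Call:
carry_out --pt "0.05 0.9 0 0 0 0 -1" --pt "0.05 0.9 0.1 0 0 0 -1" --pt "0.05 0.9 0.2 0 0 0 -1" --pt "0.05 0.85 0.3 0 0 0 -1" --pt "0.05 0.8 0.35 0 0 0 -1" --pt "0.05 0.8 0.45 0 0 0 -1" --pt "0.05 0.75 0.5 0 0 0 -1" --pt "0.05 0.7 0.6 0 0 0 -1"

```text
clock: 7.85
position: [0.4437, -0.1677, 0.1894]
ee_rot: [-1.212, -2.898, 0.0]
force: [-0.2, -0.1, -2.0]
width: 0.258
gripper_force: 45.0
```

Call:
carry_out --pt "0.05 0.6 0.65 0 0 0 -1" --pt "0.05 0.55 0.7 0 0 0 -1" --pt "0.05 0.5 0.75 0 0 0 -1" --pt "0.05 0.4 0.8 0 0 0 -1" --pt "0.05 0.3 0.85 0 0 0 -1" --pt "0.05 0.2 0.9 0 0 0 -1" --pt "0.05 0.1 0.9 0 0 0 -1" --pt "0.05 0 0.9 0 0 0 -1"

```text
clock: 8.65
position: [0.4537, 0.0118, 0.1894]
ee_rot: [0.012, -3.141, 0.0]
force: [0.3, -0.5, -2.3]
width: 0.257
gripper_force: 45.0
```

Call:
carry_out --pt "0.05 0 0.5 0 0 0 -0.4" --pt "0.05 0 0 0 0 0 0" --pt "0.05 0 0 0 0 0 0"

```text
clock: 8.95
position: [0.4537, 0.0228, 0.1892]
ee_rot: [0.065, -3.141, 0.001]
force: [-0.3, -0.3, -2.7]
width: 0.26
gripper_force: 45.0
```

```bash
python3 go.py .5055 .1376 .09 92.55
```

```text
t 8.95 p [0.4537 0.0228 0.1892] w 0.26 F [-0.3 -0.3 -2.7] g 44.997678995132446 q [-0.35  0.2   0.22  2.03 -0.05  0.92  1.5 ]
turn/0.1 [-0.01 -0.   -0.03] shift/.025 now-axes [-2.26  4.5   3.97] after-turn axes [-2.27  4.5   3.97]
```

Call:
carry_out --pt "0.05 -0.46 0.9 0 0 0 0" --pt "0.05 -0.46 0.9 0 0 0 0" --pt "0.05 -0.45 0.9 0 0 0 0" --pt "0.05 -0.45 0.9 0.5 0 0 0" --pt "0.05 -0.45 0.9 0.8 0 0 0" --pt "0.05 0 0 0.8 0 0 0" --pt "0.05 0 0 0 0 0 0" --pt "0.05 0 0 0 0 0 0"

```text
clock: 9.75
position: [0.5056, 0.1369, 0.1368]
ee_rot: [0.065, -3.14, 0.002]
force: [-0.4, -0.4, -1.2]
width: 0.258
gripper_force: 45.0
```

```bash
python3 go.py .5055 .1376 .079 92.55
python3 - <<'E'
from h import *
im=snap('top','t2');P=pts(im)
Z=P[:,:,2];V=(im['range_z']>0)
cv2.imwrite('pics/t2c.png',cv2.resize(im['pixels'][130:260,200:400,::-1],(800,520),interpolation=2))
E
```

```text
t 9.75 p [0.5056 0.1369 0.1368] w 0.258 F [-0.4 -0.4 -1.2] g 44.99778628349304 q [-0.49  0.37  0.16  1.94 -0.08  0.84  1.32]
turn/0.1 [-0.01 -0.01 -0.03] shift/.025 now-axes [0.   0.03 2.31] after-turn axes [0.   0.03 2.31]
```

View pics/t2c.png

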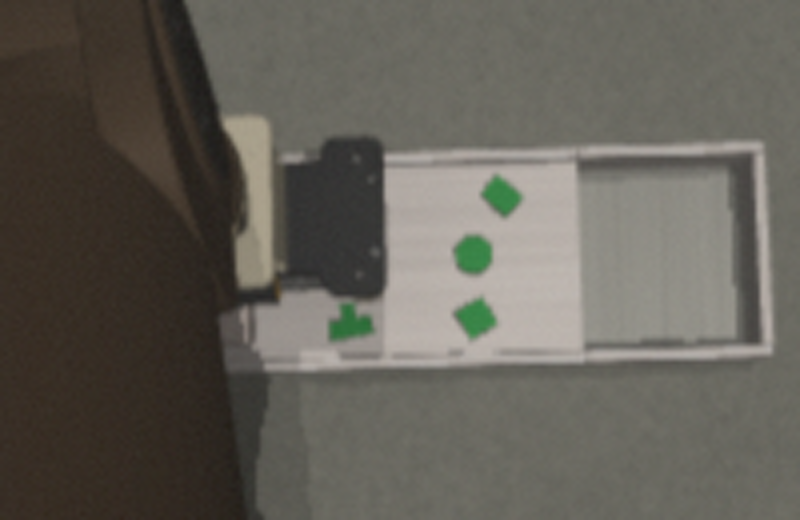

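The hand hides the scraper in the top view. The chips are unmoved, and the visible chip at crop (350,322) is ahead of the scraper. The measured pose matches the target, so I lower while watching the force.

Call:
carry_out --pt "0.05 0 0 0.6 0 0 0" --pt "0.05 0 0 0.6 0 0 0" --pt "0.05 0 0 0.5 0 0 0" --pt "0.05 0 0 0.3 0 0 0" --pt "0.05 0 0 0.1 0 0 0" --pt "0.05 0 0 0 0 0 0" --pt "0.05 0 0 0 0 0 0"

```text
clock: 10.5
position: [0.5061, 0.1387, 0.0847]
ee_rot: [-0.069, 3.14, 0.0]
force: [0.0, 0.3, -1.9]
width: 0.258
gripper_force: 45.0
```

Call:
carry_out --pt "0.05 0 0 0.1 0 0 0" --pt "0.05 0 0 0.1 0 0 0" --pt "0.05 0 0 0 0 0 0" --pt "0.05 0 0 0 0 0 0"

```text
clock: 10.9
position: [0.5056, 0.1387, 0.0792]
ee_rot: [0.069, -3.141, 0.0]
force: [1.2, 0.5, -2.0]
width: 0.258
gripper_force: 45.0
```

```bash
python3 go.py .5055 .1376 .079 92.55
python3 - <<'E'
from h import *
im=snap('side','s2')
cv2.imwrite('pics/s2c.png',cv2.resize(im['pixels'][130:260,250:410,::-1],(720,585),interpolation=2))
E
```

```text
t 10.9 p [0.5056 0.1387 0.0792] w 0.258 F [ 1.2  0.5 -2. ] g 44.99786138534546 q [-0.48  0.45  0.14  1.99 -0.09  0.71  1.34]
turn/0.1 [-0. -0. -0.] shift/.025 now-axes [ 0.01 -0.04  0.01] after-turn axes [ 0.01 -0.04  0.01]
```

View pics/s2c.png

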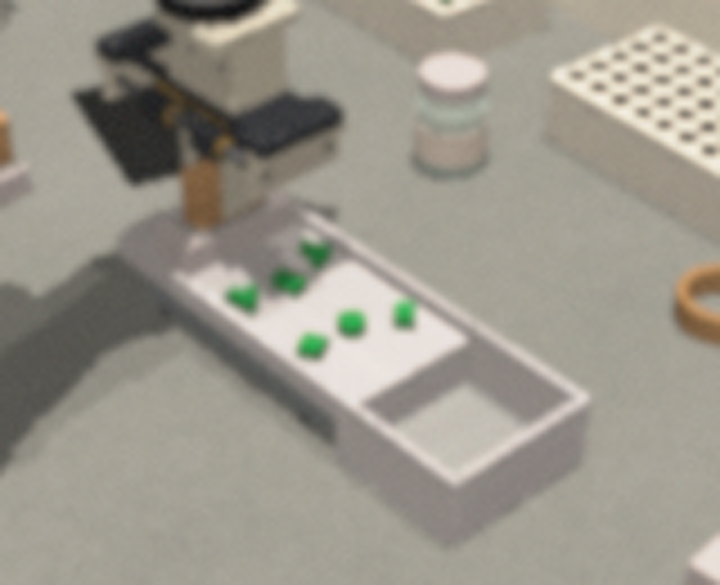

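The scraper sits inside the channel behind the chips, with no rail contact. I ease it down to contact.

Call:
carry_out --pt "0.05 0 0 0.04 0 0 0" --pt "0.05 0 0 0 0 0 0" --pt "0.05 0 0 0 0 0 0"

```text
clock: 11.25
position: [0.5057, 0.1387, 0.079]
ee_rot: [-0.069, 3.141, 0.0]
force: [-3.8, -0.7, 9.2]
width: 0.257
gripper_force: 45.0
```

Call:
carry_out --pt "0.05 0 0 0.04 0 0 0" --pt "0.05 0 0 0 0 0 0" --pt "0.05 0 0 0 0 0 0"

```text
clock: 11.55
position: [0.5057, 0.1387, 0.079]
ee_rot: [-0.069, 3.14, 0.001]
force: [-8.0, -1.9, 23.0]
width: 0.259
gripper_force: 45.0
```

Call:
carry_out --pt "0.05 0 -0.1 -0.04 0 0 0" --pt "0.05 0 -0.3 0 0 0 0" --pt "0.05 0 -0.4 0 0 0 0" --pt "0.05 0 -0.4 0 0 0 0" --pt "0.05 0 -0.4 0 0 0 0" --pt "0.05 0 -0.4 0 0 0 0" --pt "0.05 0 -0.4 0 0 0 0" --pt "0.05 0 -0.2 0 0 0 0"

```text
clock: 12.35
position: [0.5098, 0.0738, 0.0791]
ee_rot: [-0.068, 3.138, 0.002]
force: [-0.4, 5.0, 7.5]
width: 0.262
gripper_force: 45.0
```

```bash
python3 go.py .5143 -.0598 .079 92.55
```

```text
t 12.35 p [0.5098 0.0738 0.0791] w 0.262 F [-0.4  5.   7.5] g 45.00382483005524 q [-0.36  0.44  0.14  2.01 -0.1   0.69  1.46]
turn/0.1 [ 0.01  0.03 -0.01] shift/.025 now-axes [ 0.05 -5.35 -0.  ] after-turn axes [ 0.06 -5.35  0.  ]
```

Call:
carry_out --pt "0.05 0.03 -0.3 0 0 0 0" --pt "0.05 0.03 -0.4 0 0 0 0" --pt "0.05 0 -0.4 0 0 0 0" --pt "0.05 0 -0.4 0 0 0 0" --pt "0.05 0 -0.4 0 0 0 0" --pt "0.05 0 -0.4 0 0 0 0" --pt "0.05 0 -0.4 0 0 0 0" --pt "0.05 0 -0.4 0 0 0 0"

```text
clock: 13.15
position: [0.5117, -0.003, 0.0791]
ee_rot: [-0.07, 3.138, 0.003]
force: [1.0, 5.3, 9.0]
width: 0.257
gripper_force: 45.0
```

Call:
carry_out --pt "0.05 0 -0.4 0 0 0 0" --pt "0.05 0 -0.4 0 0 0 0" --pt "0.05 0 -0.4 0 0 0 0" --pt "0.05 0 -0.4 0 0 0 0" --pt "0.05 0 -0.3 0 0 0 0" --pt "0.05 0 -0.2 0 0 0 0" --pt "0.05 0 0 0 0 0 0"

```text
clock: 13.85
position: [0.5138, -0.0567, 0.079]
ee_rot: [-0.068, 3.139, 0.001]
force: [-0.4, 0.8, 8.6]
width: 0.258
gripper_force: 45.0
```

```bash
python3 go.py .5143 -.0598 .079 92.55
python3 - <<'E'
from h import *
im=snap('side','s3')
cv2.imwrite('pics/s3c.png',cv2.resize(im['pixels'][130:260,250:410,::-1],(720,585),interpolation=2))
E
```

```text
t 13.85 p [ 0.5138 -0.0567  0.079 ] w 0.258 F [-0.4  0.8  8.6] g 45.00177204608917 q [-0.11  0.44  0.15  2.01 -0.1   0.69  1.72]
turn/0.1 [ 0.    0.02 -0.01] shift/.025 now-axes [-0.01 -0.12  0.  ] after-turn axes [-0.01 -0.12  0.  ]
```

View pics/s3c.png

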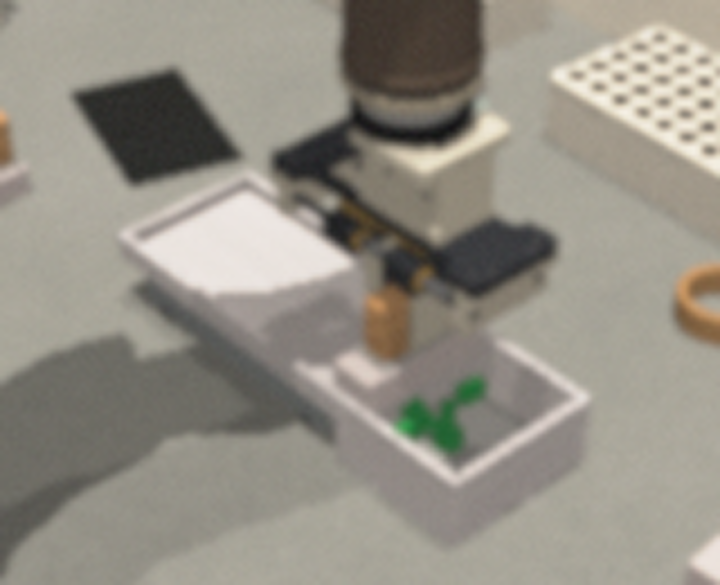

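The deck is clear and green pieces lie in the pan around (400–485, 380–445). I lift and look from the top to count them.

Call:
carry_out --pt "0.05 0 0 -0.4 0 0 0" --pt "0.05 0 0 -0.8 0 0 0" --pt "0.05 0 0 -1 0 0 0" --pt "0.05 0 0 -1 0 0 0" --pt "0.05 0 0.5 -0.8 0 0 0" --pt "0.05 0 1 -0.4 0 0 -0.5" --pt "0.05 0 1 0 0 0 -0.8" --pt "0.05 0 1 0 0 0 -0.8"

```text
clock: 14.7
position: [0.5039, 0.0324, 0.188]
ee_rot: [0.408, -3.115, -0.0]
force: [1.1, 1.1, -1.8]
width: 0.261
gripper_force: 45.0
```

Call:
carry_out --pt "0.05 0 1 0 0 0 -0.8" --pt "0.05 -0.1 1 0 0 0 -0.8" --pt "0.05 0 1 0 0 0 -0.8" --pt "0.05 0.1 1 0 0 0 -0.8" --pt "0.05 0.1 0.9 0 0 0 -0.8" --pt "0.05 0.2 0.9 0 0 0 -0.8" --pt "0.05 0.3 0.9 0 0 0 -0.8" --pt "0.05 0.4 0.9 0 0 0 -0.8"

```text
clock: 15.5
position: [0.3907, 0.1762, 0.1882]
ee_rot: [-1.368, 2.828, -0.0]
force: [-0.0, 0.2, -2.4]
width: 0.26
gripper_force: 45.0
```

```bash
python3 go.py .5926 .365 .09 165.4
python3 - <<'E'
from h import *
im=snap('top','t3')
cv2.imwrite('pics/t3c.png',cv2.resize(im['pixels'][150:240,225:405,::-1],(800,400),interpolation=2))
E
```

```text
t 15.5 p [0.3907 0.1762 0.1882] w 0.26 F [-0.   0.2 -2.4] g 44.99686539173126 q [-0.44  0.17 -0.12  2.07  0.02  0.91  1.9 ]
turn/0.1 [-0.   -0.   -4.15] shift/.025 now-axes [-10.93  -1.64   3.93] after-turn axes [-9.34 -5.91  3.93]
```

View pics/t3c.png

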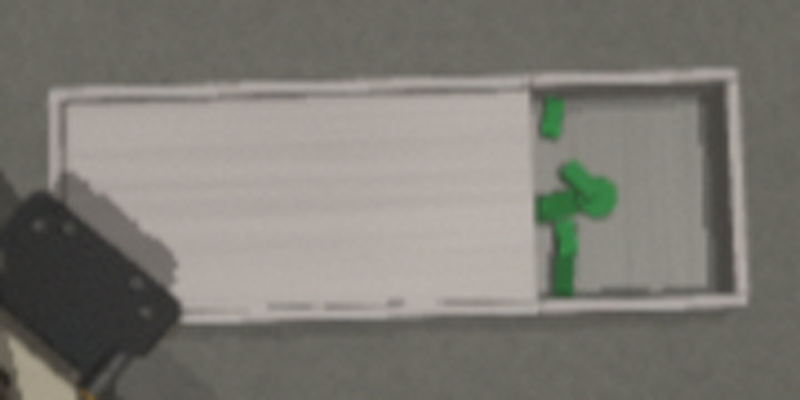

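All six chips are in the pan, at crop (552,117), (575,175), (600,195), (555,208), (565,238) and (563,272), and the deck is clear. Now to the mat.

Call:
carry_out --pt "0.05 -0.8 -0.1 0 0 0 0" --pt "0.05 -1 -0.15 0 0 0 0" --pt "0.05 -1 -0.15 0 0 0 0" --pt "0.05 -1 -0.15 0 0 0 0" --pt "0.05 -1 -0.15 0 0 0 0" --pt "0.05 -1 -0.15 0 0 0 0" --pt "0.05 -1 -0.15 0 0 0 0" --pt "0.05 -1 -0.15 0 0 0 0"

```text
clock: 16.35
position: [0.5367, 0.3099, 0.1882]
ee_rot: [1.361, -2.831, 0.0]
force: [-0.0, 0.7, -2.3]
width: 0.261
gripper_force: 45.0
```

Call:
carry_out --pt "0.05 -1 -0.15 0 0 0 -0.5" --pt "0.05 -0.9 -0.15 0 0 0 -0.9" --pt "0.05 -0.6 -0.2 0.3 0 0 -0.9" --pt "0.05 0 0 0.6 0 0 -0.9" --pt "0.05 0 0 0.6 0 0 -0.9" --pt "0.05 0 0 0.6 0 0 0" --pt "0.05 0 0 0 0 0 0" --pt "0.05 0 0 0 0 0 0"

```text
clock: 17.15
position: [0.5833, 0.3528, 0.1358]
ee_rot: [1.904, -2.498, 0.0]
force: [0.0, -0.6, -0.9]
width: 0.255
gripper_force: 45.0
```

```bash
python3 go.py .5926 .365 .039 165.4
```

```text
t 17.15 p [0.5833 0.3528 0.1358] w 0.255 F [ 0.  -0.6 -0.9] g 44.997854232788086 q [-0.51  0.61 -0.19  1.51  0.13  1.03  2.15]
turn/0.1 [ 0.   -0.01 -0.13] shift/.025 now-axes [-0.57 -0.23  3.87] after-turn axes [-0.57 -0.24  3.87]
```

Call:
carry_out --pt "0.05 -0.3 -0.12 0.5 0 0 -0.1" --pt "0.05 -0.27 -0.12 0.8 0 0 0" --pt "0.05 0 0 0.8 0 0 0" --pt "0.05 0 0 0.8 0 0 0" --pt "0.05 0 0 0.5 0 0 0" --pt "0.05 0 0 0.3 0 0 0" --pt "0.05 0 0 0.1 0 0 0" --pt "0.05 0 0 0 0 0 0"

```text
clock: 17.95
position: [0.5933, 0.3653, 0.0408]
ee_rot: [-1.919, 2.487, 0.0]
force: [-0.0, -0.0, -1.6]
width: 0.262
gripper_force: 45.0
```

Call:
carry_out --pt "0.05 0 0 0.06 0 0 0" --pt "0.05 0 0 0 0 0 0" --pt "0.05 0 0 0 0 0 0"

```text
clock: 18.25
position: [0.5935, 0.3652, 0.0399]
ee_rot: [-1.918, 2.487, -0.0]
force: [-0.1, -0.3, -1.3]
width: 0.259
gripper_force: 45.0
```

```bash
python3 go.py .5926 .365 .037 165.4
```

```text
t 18.25 p [0.5935 0.3652 0.0399] w 0.259 F [-0.1 -0.3 -1.3] g 44.99788284301758 q [-0.52  0.73 -0.18  1.54  0.15  0.88  2.13]
turn/0.1 [-0.01  0.01 -0.02] shift/.025 now-axes [0.02 0.03 0.11] after-turn axes [0.02 0.03 0.11]
```

Call:
carry_out --pt "0.05 0 0 0.06 0 0 0" --pt "0.05 0 0 0 0 0 0" --pt "0.05 0 0 0 0 0 0"

```text
clock: 18.55
position: [0.5931, 0.3651, 0.0377]
ee_rot: [1.919, -2.487, 0.0]
force: [0.2, 0.2, -1.6]
width: 0.26
gripper_force: 45.0
```

Call:
carry_out --pt "0.05 0 0 0.04 0 0 0" --pt "0.05 0 0 0 0 0 0" --pt "0.05 0 0 0 0 0 0"

```text
clock: 18.85
position: [0.5933, 0.3652, 0.0372]
ee_rot: [-1.919, 2.487, -0.0]
force: [-1.6, -1.5, 4.1]
width: 0.257
gripper_force: 45.0
```

Call:
carry_out --pt "1 0 0 0 0 0 0" --pt "1 0 0 0 0 0 0" --pt "1 0 0 0 0 0 0" --pt "1 0 0 0 0 0 0" --pt "1 0 0 0 0 0 0" --pt "1 0 0 0 0 0 0" --pt "1 0 0 0 0 0 0" --pt "1 0 0 0 0 0 0"

```text
clock: 19.65
position: [0.5932, 0.3651, 0.0367]
ee_rot: [-1.919, 2.487, -0.0]
force: [-0.5, -0.2, 0.7]
width: 0.907
gripper_force: 0.0
```

Call:
carry_out --pt "1 0 0 -0.2 0 0 0" --pt "1 0 0 -0.6 0 0 0" --pt "1 0 0 -1 0 0 0" --pt "1 0 0 -1 0 0 0" --pt "1 0 0 -1 0 0 0" --pt "1 0 0 -1 0 0 0" --pt "1 0 0 -1 0 0 0" --pt "1 0 0 -1 0 0 0"

```text
clock: 20.45
position: [0.5932, 0.3652, 0.2095]
ee_rot: [-1.918, 2.486, 0.0]
force: [-0.0, -0.2, -0.9]
width: 1.002
gripper_force: 0.0
```

Call:
carry_out --pt "1 1 0 0 0 0 0" --pt "1 1 0 0 0 0 0" --pt "1 1 0 0 0 0 0" --pt "1 1 0 0 0 0 0" --pt "1 1 0 0 0 0 0" --pt "1 1 0 0 0 0 0" --pt "1 0.5 0 0 0 0 0" --pt "1 0 0 0 0 0 0"

```text
clock: 21.25
position: [0.5522, 0.2062, 0.2078]
ee_rot: [-1.915, 2.489, -0.002]
force: [-0.1, 1.4, 0.3]
width: 1.001
gripper_force: 0.0
```

```bash
python3 go.py .5926 .365 .037 165.4;python3 - <<'E'
from h import *
im=snap('top','t4');P=pts(im);Z=P[:,:,2];V=im['range_z']>0
b=np.zeros((400,640),bool); b[120:200,115:220]=1
for lo,hi in((.018,.04),(.066,.085)):
    m=b&V&(Z>lo)&(Z<hi); print(m.sum(), cv2.minAreaRect(P[m][:,:2].astype(np.float32)*1000) if m.any() else '')
E
```

```text
t 21.25 p [0.5522 0.2062 0.2078] w 1.001 F [-0.1  1.4  0.3] g 0.0 q [-0.31  0.4  -0.19  1.68  0.09  1.07  2.35]
turn/0.1 [-0.01 -0.   -0.04] shift/.025 now-axes [-6.56  0.07  6.83] after-turn axes [-6.56  0.04  6.83]
0 
0
```

View pics/t4.png

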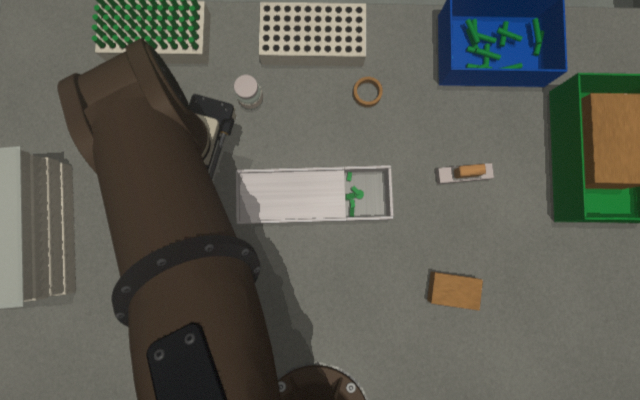

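The arm hides the mat here; the chips, deck and other objects are unchanged. I check with the side camera.

Run:
```python
from h import *
im=snap('side','s4');P=pts(im);Z=P[:,:,2];V=im['range_z']>0
b=V&(abs(P[:,:,0]-.593)<.08)&(abs(P[:,:,1]-.365)<.08)
for lo,hi in((.024,.034),(.071,.078)):
    m=b&(Z>lo)&(Z<hi); print(m.sum(), np.median(Z[m]),cv2.minAreaRect(P[m][:,:2].astype(np.float32)*1000) if m.any() else '')
cv2.imwrite('pics/s4c.png',cv2.resize(im['pixels'][90:260,190:410,::-1],(770,595),interpolation=2))
```

```text
77 0.02770551150076995 ((589.5401611328125, 359.67156982421875), (102.27685546875, 34.09368133544922), 76.36511993408203)
25 0.07285984959969781 ((591.1029052734375, 360.24560546875), (54.439048767089844, 17.995079040527344), 72.48880767822266)
```

View pics/s4c.png

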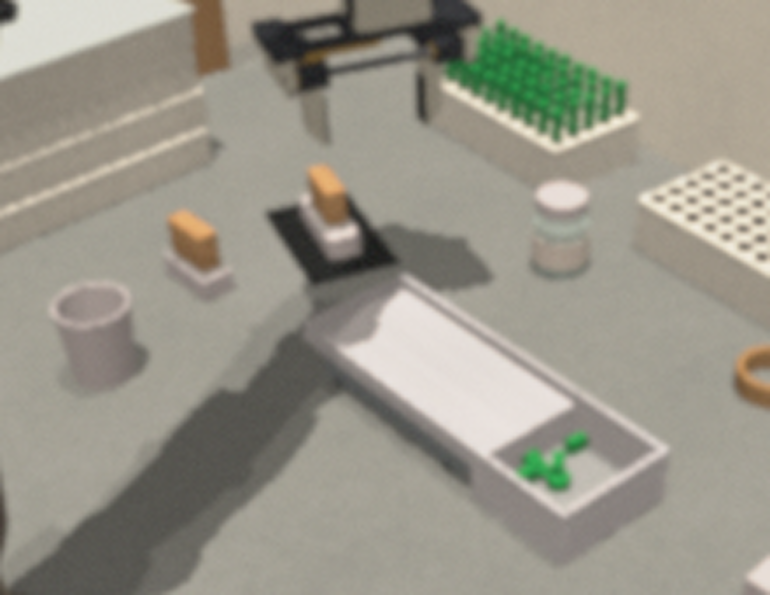

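The medium scraper stands upright in the middle of the mat at crop (330,215). The chips are in the pan and the arm is clear of everything, so I hand in.

```bash
python3 -c "
from cell import arm
print(arm.sign_off())"
```

```text
the job is handed in; nothing more can be done
None
```

The job is handed in after about 21 s: the medium scraper wiped all six offcuts into the pan and now stands upright, released, in the middle of the mat, and the camera images showed nothing else disturbed.

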